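Pin the mincer plates onto their storage base

TASK

Put the mixer's mincer plates away: nudge the three loosely piled steel plates square on top of each other on their wooden base, then take the knobbed pin from its rest and pass it down through all three and into the hidden hole of the base until its knob sits fully home on the top plate, and let go. Feel for the hole with a light touch, never ram the pin against the plates or the base (stay under 35 N), and leave the bowl, the wooden spoon and the lidded container where they are.

Things in the scene. Friction and masses are not known exactly. Their poses are not given: they have to be found in the camera images.
- base: fixed square wooden block, 100 x 100 x 30 mm high; origin: centre of its underside, on the counter, z up. A black bush flush in its top has an upright 14 mm round bore, 30 mm deep, 1 mm chamfer, whose axis lies 4 mm from the block's centre in an unmeasured direction, new each time, hidden under the plates: find it by feel. It does not move. A pin tip on the top is 30 mm up; lower, it is in the bore.
- plate_low: lowest of three loose round steel mincer plates piled on the base: 56 mm across, 8 mm thick, about 100 g, 14 mm centre hole, fine perforations. Origin: centre of its underside (30 mm above the counter), z up. Each starts up to 7 mm off the base's centre, its own way. They slide freely: a gripper closed across the pile lines them up in that direction; a pin in their holes drags them along
- plate_mid: middle plate of the pile, same size, medium perforations; origin at the centre of its underside (38 mm above the counter)
- plate_top: top plate of the pile, same size, large perforations; origin at the centre of its underside (46 mm above the counter); the top of the pile is 54 mm above the counter
- rest: small fixed wooden block, 70 x 70 x 38 mm high, origin at the centre of its underside; a 16 mm hole through its middle holds the pin upright, with its tip on the counter. It can stand left or right of the base.
- pin: loose steel pin, 70 g, upright in the rest: shank 12 mm thick, 46 mm long, with a 1 mm chamfer at the tip; above it a black round knob 24 mm across, 24 mm high (46 to 70 mm above the tip). Origin: centre of the tip, z up along the pin to the knob. Fully home, the tip is 8 mm above the counter (22 mm deep in the base)
- bowl: bystander: stainless bowl 150 mm across, 65 mm high, origin at the centre of its underside; stands on the other side of the base from the rest
- spoon: bystander: wooden spoon 260 mm long lying beyond the base, origin under its middle, long axis x, bowl at the +x end, 13 mm high
- container: bystander: clear plastic box with white snap lid, 118 x 158 x 70 mm high, beyond the base; origin at the centre of its underside

How it is judged:
By the outcome, as a careful person would: the job done as asked, in the order asked, and still so for the second after the job is handed in, with the robot touching nothing.
It also fails if it takes over 72 s, if anything falls off the work surface, if the arm or the gripper's body presses on something with over 40 N, if the wrist force passes 120 N, or if a joint passes its speed limit or range.

ROBOT

A 7-joint arm with a two-finger parallel gripper is mounted at the origin on the work surface. World frame = base frame: x ahead of the robot, y to its left, z up, the work surface at z = 0. Lengths are in m, angles in degrees, forces in N, time in s.
With the tool pointing down it reaches from about 0.425 to 0.875 m from the base axis. Payload 4.7 kg.
Tool frame: the origin (TCP) lies between the finger pads; the fingertips stand 22 mm ahead of it and the grasp point (between the pads) lies 3 mm ahead of it; z points along the fingers, y is the line along which they close (so a half turn about z gives the same grasp; the last joint's range is limited). The gripper opens to 87 mm and grips with 3 to 60 N. Pads are 19 mm wide; open, the fingers measure 117 mm over their backs; the gripper's body (75 mm by 190 mm) begins 51 mm behind the grasp point.
Start: joints at [67.271, 18.392, -4.016, 83.108, 1.295, 78.541, -3.26], TCP at [0.26, -0.596, 0.245] pointing down, gripper open.
Joint ranges: [-163.93, 163.93], [-17.29, 119.83], [-79.2, 71.16], [3.27, 140.29], [-89.18, 269.18], [5.43, 117.66], [-154.24, 154.24]. Speed limits (degrees/s): [147.25, 147.25, 180, 180, 180, 180, 180].

INTERFACE

Orientations are given as [roll, pitch, yaw] about the fixed x, y, z axes, in that order (R = Rz(yaw) Ry(pitch) Rx(roll)).
In Python, from cell import env gives the robot as it stands.
- The arm moves only by the tool drive_tool, never from a script. Its argument "moves" is a list of rows, each a list of 3 entries, a list of its own where there are three numbers: the shift along the tool's x, y, z in mm, then the turn, a rotation vector about the tool's x, y, z in rad, then the closure, from 0 (fully open) to 1 (shut). In form: [[[x, y, z], [wx, wy, wz], jaw], ...]. A call has 1 to 12 rows; each row shifts and turns the commanded pose from where the row before left it, along the tool's axes as they then stand; what a row does not reach is not made up. A row lasts 1/12 s, in which the tool goes at most 41.7 mm and 7.16 degrees, less where a joint would pass 70% of its speed; a pose out of reach is approached as far as the arm can. A call with a gripper value outside its range is refused whole. The fingers move at their own pace and stop on an object; "newtons" is the grip in N (left out, the last holds). Time passes only in rows, so rows that do not move let the fingers close. It gives the time, the measured TCP pose, the force, the opening and the grip force at its end, in the units of the state.
- env.get_obs(): the state, without advancing time (a new reading comes with each control period).
- env.read_camera(name): name is "scene" or "top"; returns (picture, depth): 420x560x3 uint8, blue, green, red; 420x560 float32, m along the optical axis (not along the pixel's ray), 0 where there is no reading.
- env.get_calibration(name): a dict with "fx", "fy", "cx", "cy" (pixels), "k1" (the pictures are not rectified: a ray, as slopes to the right and down, at radius r is drawn at 1 + k1 r^2 times it, then the intrinsics apply), "T" (4x4, takes a point from camera to world coordinates). Camera axes: x right, y down, z forward; pixel columns grow to the right and rows downward; lengths in m; the calibration is good to about 2 mm. A picture is of the moment at which its call begins. get_calibration takes no time and is no camera call.
- env.sign_off(): hands the job in; it is judged then, once.
The state is a dict: "time_s": time; "qpos": joint angles; "joint_velocities": joint speeds; "effort": joint torques, N m; "tool_pos": TCP position; "tool_rot": TCP orientation; "force": force on the tool from outside, world axes, zero at the start; "wrist_torque": the same for the moment, N m; "grip_width": finger opening in m; "grasp_force": force on a finger pad.
Only numpy, scipy, OpenCV 4.12 (cv2) and the standard library are available. Lean on these libraries where they do the work, as an engineer would, in place of code of your own. Each camera call takes 0.05 s, during which the arm holds its last target. There are 200 camera calls.

## Working session

There is one attempt and no reset: what is moved stays moved. The work goes in short steps, Python scripts to look and compute and a tool call to move; the robot and the scene stay as the last step left them, time stands still between calls to the robot, and variables do not carry over. Pictures are saved under pics/ and viewed, at most 10 in all, crops included, and the job is handed in when it is done.

Besides the shell and the picture viewer there is one more tool, called after "Call:" by a JSON object that holds its "api" and its "payload", one argument or row to a line. drive_tool: Moves the arm, as the interface text tells. Its arguments: {"type":"object","properties":{"moves":{"type":"array"},"newtons":{"type":"number"}},"required":["moves"]}

```bash
mkdir -p pics
cat > h.py <<'E'
import numpy as np, cv2
from cell import env
def ray(name,px):
    c=env.get_calibration(name);K=np.array([[c['fx'],0,c['cx']],[0,c['fy'],c['cy']],[0,0,1]]);T=np.array(c['T'])
    p=(np.array(px,float)-[c['cx'],c['cy']])/[c['fx'],c['fy']]; u=p.copy()
    for _ in range(30): u=p/(1+c['k1']*(u**2).sum(-1,keepdims=True))
    d=np.c_[u.reshape(-1,2),np.ones(u.size//2)]@T[:3,:3].T
    return T[:3,3],d
def onz(name,px,z):
    o,d=ray(name,px); return o+d*((z-o[2])/d[:,2])[:,None]
E
python3 - <<'E'
from h import *
for n in("scene","top"):
    im,d=env.read_camera(n);cv2.imwrite(f"pics/{n}0.png",im);np.savez(f"{n}0.npz",im=im,d=d)
    c=env.get_calibration(n);print(n,c['fx'],c['k1'],np.round(c['T'],3))
o=env.get_obs();print(o['tool_pos'],o['tool_rot'],o['force'],o['grip_width'],o['time_s'])
E
```

```text
scene 391.24943698571633 -0.03949759722490959 [[-0.382  0.741 -0.553  1.03 ]
 [ 0.924  0.317 -0.214  0.177]
 [ 0.017 -0.592 -0.805  0.692]
 [ 0.     0.     0.     1.   ]]
top 440.66015006723745 -0.01962609347532498 [[ 0.015 -0.992  0.125  0.52 ]
 [-1.    -0.016 -0.004  0.003]
 [ 0.006 -0.125 -0.992  0.79 ]
 [ 0.     0.     0.     1.   ]]
[ 0.2593657  -0.59552231  0.24356584] [-1.79902716e+02  6.85908913e-03  2.35415643e+01] [0.91721749 0.09819103 0.20204634] 0.08707583515918331 0.1
```

View pics/scene0.png

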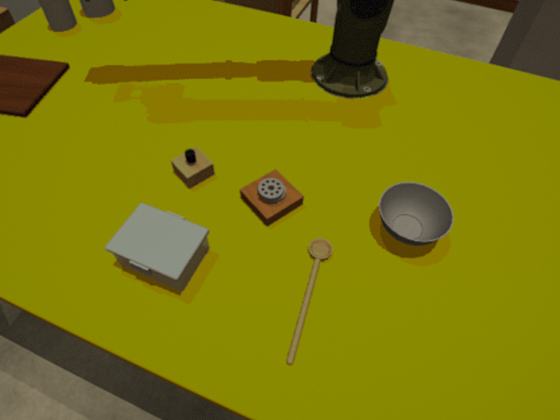

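View pics/top0.png

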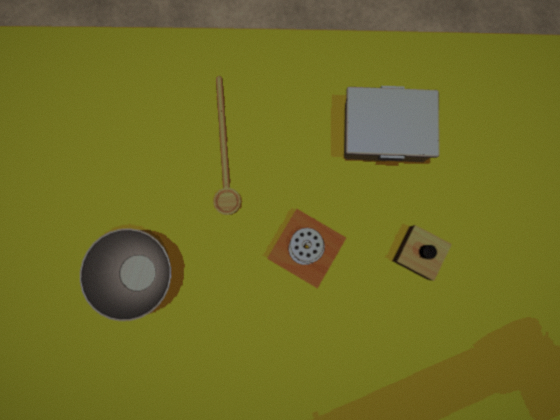

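Top view: base about (307,248) with the pile at (306,246), pin knob (428,252) on the rest (423,253), bowl (127,275), container (392,123), spoon (225,145). I'll measure the base, pile and pin.

Run:
```python
from h import *
for n,(x0,y0,x1,y1),(a0,b0,a1,b1) in (("top",(260,200,355,295),(388,218,460,288)),("scene",(232,165,310,228),(165,142,220,190))):
    z=np.load(n+"0.npz");im=z['im'];d=z['d']
    hsv=cv2.cvtColor(im,cv2.COLOR_BGR2HSV)
    print(n,'hsv base/plate/knob/rest',[hsv[p[1],p[0]].tolist() for p in ([(285,250),(306,235),(428,252),(410,262),(380,380)] if n=="top" else [(255,200),(270,182),(191,155),(180,170),(220,250)])])
    cv2.imwrite(f"pics/{n}c.png",np.hstack([cv2.resize(im[y0:y0+70 if n=='scene' else y1,x0:x1],None,fx=4,fy=4,interpolation=2)[:280],cv2.resize(im[b0:b1,a0:a1],None,fx=4,fy=4,interpolation=2)[:280]]) if n=='top' else cv2.resize(im[y0:y1,x0:x1],None,fx=8,fy=8,interpolation=2))
```

```text
top hsv base/plate/knob/rest [[13, 173, 118], [98, 8, 125], [8, 51, 20], [20, 125, 118], [30, 186, 115]]
scene hsv base/plate/knob/rest [[15, 193, 131], [21, 40, 127], [20, 90, 17], [22, 134, 126], [29, 255, 138]]
```

Run:
```python
from h import *
z=np.load("top0.npz");im=z['im'];hsv=cv2.cvtColor(im,cv2.COLOR_BGR2HSV)
cv2.imwrite("pics/tc2.png",cv2.resize(im[200:295,260:355],None,fx=6,fy=6,interpolation=2))
```

```text
(no output)
```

View pics/tc2.png

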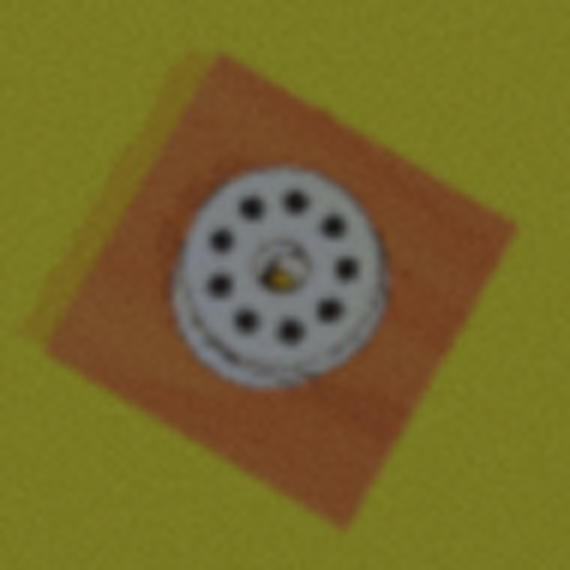

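View pics/scenec.png

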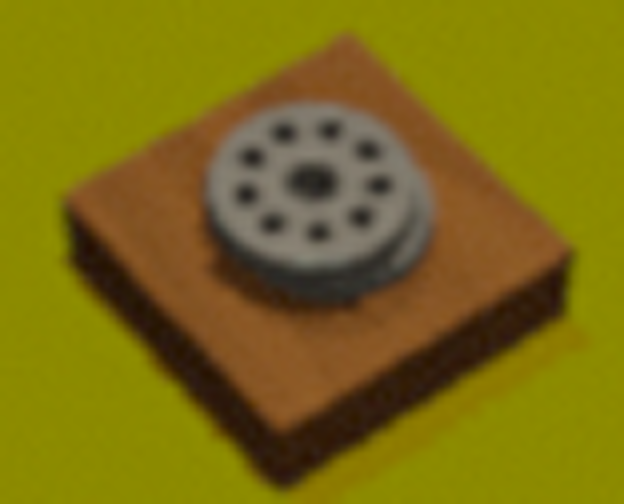

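The base's top corners are in the crop at (222,53), (517,227), (345,530) and (43,350). The top plate is centred at about (283,265), and the lower plates peek out toward lower left.

Run:
```python
from h import *
f=lambda a:np.array(a)/6+[260,200]-.42
C=onz("top",f([(222,53),(517,227),(345,530),(43,350)]),.03);print("corners",C.round(4).tolist(),C.mean(0).round(4))
e=C[1]-C[0];print(np.degrees(np.arctan2(e[1],e[0])),np.linalg.norm(e),np.linalg.norm(C[2]-C[1]))
g=lambda a:np.array(a)/8+[232,165]-.44
S=onz("scene",g([(350,35),(572,250),(285,432),(68,198)]),.03);print("scene",S.mean(0).round(4))
print("platetop top",onz("top",f([(283,265)]),.054).round(4),"scene",onz("scene",g([(308,184)]),.054).round(4))
def knob(n,box,z):
    im=np.load(n+"0.npz")['im'];x0,y0,x1,y1=box
    m=((im[y0:y1,x0:x1].max(2)<55)*255).astype('uint8')
    k,l,s,c=cv2.connectedComponentsWithStats(m)
    for i in range(1,k):
        if s[i,4]>15: print(n,s[i],c[i]+[x0,y0],onz(n,c[i]+[x0,y0],z).round(4))
knob("top",(410,235,445,270),.065)
knob("scene",(175,142,210,170),.058)
# steel mask for pile
im=np.load("top0.npz")['im'];h=cv2.cvtColor(im,cv2.COLOR_BGR2HSV)
m=((h[200:295,260:355,1]<70)*255).astype('uint8')
print(cv2.boundingRect(m),np.argwhere(m).mean(0)[::-1]+[260,200])
for n,p in(("bowl",(127,275)),("container",(392,123))): print(n,onz("top",[p],.07 if n!='bowl' else .065).round(3))
cs=onz("top",[(346,157),(439,157),(439,88),(346,88)],.07);print(cs.round(3).tolist())
c=onz("top",[(412,227),(452,240),(434,280),(394,262)],.038);print("rest",c.mean(0).round(4),c.round(3).tolist())
d=np.load("top0.npz")['d']; print(d[245:248,300:312].round(3))
```

```text
corners [[0.6017, -0.0106, 0.03], [0.5529, -0.0959, 0.03], [0.4666, -0.0472, 0.03], [0.5158, 0.0392, 0.03]] [ 0.5343 -0.0286  0.03  ]
-119.80540557174093 0.09830263984165902 0.09904697669524234
scene [ 0.5365 -0.0255  0.03  ]
platetop top [[ 0.5403 -0.0279  0.054 ]] scene [[ 0.543  -0.0261  0.054 ]]
top [  9  10  18  14 201] [427.43781095 251.49253731] [[ 0.5303 -0.2255  0.065 ]]
scene [ 10   8  11  14 116] [190.11206897 156.32758621] [[ 0.5333 -0.224   0.058 ]]
(29, 28, 35, 37) [305.86779324 245.93836978]
bowl [[0.485 0.264 0.065]]
container [[ 0.745 -0.169  0.07 ]]
[[0.685, -0.091, 0.07], [0.688, -0.247, 0.07], [0.808, -0.251, 0.07], [0.805, -0.091, 0.07]]
rest [ 0.5295 -0.2265  0.038 ] [[0.572, -0.208, 0.038], [0.551, -0.277, 0.038], [0.483, -0.244, 0.038], [0.512, -0.177, 0.038]]
[[0.732 0.734 0.731 0.74  0.742 0.785 0.785 0.752 0.748 0.747 0.748 0.733]
 [0.733 0.732 0.733 0.743 0.755 0.787 0.788 0.788 0.751 0.749 0.748 0.732]
 [0.73  0.731 0.733 0.731 0.757 0.784 0.786 0.786 0.784 0.75  0.731 0.733]]
```

Run:
```python
from h import *
d=np.load("top0.npz")['d'];b=np.array([.5343,-.0286])
v,u=np.where(d[236:256,296:318]>.772);px=np.c_[u+296,v+236];print(px.tolist())
P=onz("top",px,.03)[:,:2]-b;Q=onz("top",px,0.)[:,:2]-b
print((P.mean(0)*1e3).round(1),(Q.mean(0)*1e3).round(1))
for t in range(0,360,20):
    a=.004*np.array([np.cos(np.radians(t)),np.sin(np.radians(t))])
    print(t,(np.linalg.norm(P-a,axis=1).max()*1e3).round(1),(np.linalg.norm(Q-a,axis=1).max()*1e3).round(1))
```

```text
[[305, 245], [306, 245], [305, 246], [306, 246], [307, 246], [305, 247], [306, 247], [307, 247], [308, 247], [306, 248], [307, 248]]
[1.9 0.6] [ 2.5 -0.6]
0 4.7 4.5
20 4.8 5.6
40 5.4 6.6
60 6.0 7.3
80 6.4 7.9
100 6.7 8.2
120 7.0 8.2
140 7.8 8.8
160 8.4 9.2
180 8.9 9.4
200 9.2 9.5
220 9.2 9.3
240 9.0 8.8
260 8.4 8.1
280 7.7 7.1
300 6.7 6.0
320 5.6 4.7
340 4.9 3.9
```

Call:
{"api": "drive_tool", "payload": {
  "moves": [
    [[15, -12.5, 0], [0, 0, 0], 0],
    [[30, -25.5, 0], [0, 0, 0], 0],
    [[30, -25.5, 0], [0, 0, 0], 0],
    [[30, -25.5, 0], [0, 0, 0], 0],
    [[30, -25.5, 0], [0, 0, 0], 0],
    [[30, -25.5, 0], [0, 0, 0], 0],
    [[30, -25.5, 0], [0, 0, 0], 0],
    [[30, -25.5, 0], [0, 0, 0], 0],
    [[30, -25.5, 0], [0, 0, 0], 0],
    [[30, -25.5, 0], [0, 0, 0], 0],
    [[30, -25.5, 0], [0, 0, 0], 0],
    [[30, -25.5, 10], [0, 0, 0], 0]
  ],
  "newtons": 10
}}

```text
time_s: 1.1
tool_pos: [0.4602, -0.1881, 0.236]
tool_rot: [179.8, -0.1, 23.5]
force: [1.9, 0.1, 0.6]
grip_width: 0.0871
grasp_force: 0.0
```

Call:
{"api": "drive_tool", "payload": {
  "moves": [
    [[30, -25.5, 20], [0, 0, 0], 0],
    [[30, -25.5, 25], [0, 0, 0], 0],
    [[30, -25.5, 25], [0, 0, 0], 0],
    [[30, -25.5, 25], [0, 0, 0], 0],
    [[15, -12.5, 15], [0, 0, 0], 0],
    [[0, 0, 0], [0, 0, 0], 0]
  ]
}}

```text
time_s: 1.6
tool_pos: [0.5292, -0.0378, 0.1301]
tool_rot: [-179.7, 0.2, 24.0]
force: [-1.3, -0.3, -0.9]
grip_width: 0.0865
grasp_force: 0.0
```

Call:
{"api": "drive_tool", "payload": {
  "moves": [
    [[3, -1.5, 15], [0, 0, 0], 0],
    [[0, 0, 20], [0, 0, 0], 0],
    [[0, 0, 15], [0, 0, 0], 0],
    [[0, 0, 5], [0, 0, 0], 0],
    [[0, 0, 0], [0, 0, 0], 0],
    [[0, 0, 0], [0, 0, 0], 0],
    [[0, 0, 0], [0, 0, 0], 0]
  ]
}}

```text
time_s: 2.18
tool_pos: [0.5333, -0.0418, 0.0799]
tool_rot: [179.9, -0.1, 23.5]
force: [0.3, 0.1, -0.3]
grip_width: 0.0869
grasp_force: 0.0
```

Call:
{"api": "drive_tool", "payload": {
  "moves": [
    [[5.5, -5.5, 0], [0, 0, 0], 0],
    [[5.5, -5.5, 0], [0, 0, 0], 0],
    [[0, 0, 0], [0, 0, 0], 0],
    [[0, 0, 0], [0, 0, 0], 0]
  ]
}}

```text
time_s: 2.52
tool_pos: [0.5387, -0.0258, 0.0791]
tool_rot: [180.0, -0.0, 23.7]
force: [-0.2, -0.3, 0.8]
grip_width: 0.087
grasp_force: 0.0
```

Call:
{"api": "drive_tool", "payload": {
  "moves": [
    [[-0.5, 1.5, 8], [0, 0, 0], 0],
    [[0, 0, 8], [0, 0, 0], 0],
    [[0, 0, 5], [0, 0, 0], 0],
    [[0, 0, 1], [0, 0, 0], 0],
    [[0, 0, 0], [0, 0, 0], 0],
    [[0, 0, 0], [0, 0, 0], 0]
  ]
}}

```text
time_s: 3.02
tool_pos: [0.5382, -0.0285, 0.0564]
tool_rot: [-180.0, 0.0, 23.5]
force: [-0.1, 0.1, 0.3]
grip_width: 0.0871
grasp_force: 0.0
```

Now squeeze gently.

Call:
{"api": "drive_tool", "payload": {
  "moves": [
    [[0, 0, 0], [0, 0, 0], 0.1],
    [[0, 0, 0], [0, 0, 0], 0.15],
    [[0, 0, 0], [0, 0, 0], 0.2],
    [[0, 0, 0], [0, 0, 0], 0.25],
    [[0, 0, 0], [0, 0, 0], 0.3],
    [[0, 0, 0], [0, 0, 0], 0.34],
    [[0, 0, 0], [0, 0, 0], 0.38],
    [[0, 0, 0], [0, 0, 0], 0.42],
    [[0, 0, 0], [0, 0, 0], 0.42],
    [[0, 0, 0], [0, 0, 0], 0.42]
  ]
}}

```text
time_s: 3.85
tool_pos: [0.5384, -0.0282, 0.0568]
tool_rot: [-180.0, -0.0, 23.6]
force: [-1.3, 2.8, 1.3]
grip_width: 0.0559
grasp_force: 10.0
```

Call:
{"api": "drive_tool", "payload": {
  "moves": [
    [[0, 0, 0], [0, 0, 0], 0.42],
    [[0, 0, 0], [0, 0, 0], 0.42]
  ]
}}

```text
time_s: 4.02
tool_pos: [0.5384, -0.0283, 0.0567]
tool_rot: [-180.0, -0.0, 23.5]
force: [-1.2, 3.5, 1.2]
grip_width: 0.0561
grasp_force: 10.0
```

Call:
{"api": "drive_tool", "payload": {
  "moves": [
    [[0, 0, 0], [0, 0, 0], 0.2],
    [[0, 0, 0], [0, 0, 0], 0],
    [[0, 0, 0], [0, 0, 0], 0],
    [[0, 0, 0], [0, 0, 0], 0],
    [[0, 0, 0], [0, 0, 0.12], 0],
    [[0, 0, 0], [0, 0, 0.12], 0],
    [[0, 0, 0], [0, 0, 0.12], 0],
    [[0, 0, 0], [0, 0, 0.12], 0],
    [[0, 0, 0], [0, 0, 0.12], 0],
    [[0, 0, 0], [0, 0, 0.12], 0],
    [[0, 0, 0], [0, 0, 0.12], 0],
    [[0, 0, 0], [0, 0, 0.12], 0]
  ]
}}

```text
time_s: 5.02
tool_pos: [0.5384, -0.0291, 0.0566]
tool_rot: [180.0, -0.0, -31.8]
force: [0.4, 0.1, -0.1]
grip_width: 0.087
grasp_force: 0.0
```

Call:
{"api": "drive_tool", "payload": {
  "moves": [
    [[0, 0, 0], [0, 0, 0.12], 0],
    [[0, 0, 0], [0, 0, 0.12], 0],
    [[0, 0, 0], [0, 0, 0.12], 0],
    [[0, 0, 0], [0, 0, 0.12], 0],
    [[0, 0, 0], [0, 0, 0.12], 0],
    [[0, 0, 0], [0, 0, 0], 0],
    [[0, 0, 0], [0, 0, 0], 0],
    [[0, 0, 0], [0, 0, 0], 0]
  ]
}}

```text
time_s: 5.68
tool_pos: [0.5369, -0.0278, 0.0539]
tool_rot: [179.6, 0.1, -61.5]
force: [-0.4, -0.9, -0.2]
grip_width: 0.087
grasp_force: 0.0
```

Call:
{"api": "drive_tool", "payload": {
  "moves": [
    [[0, 0, -2], [0, 0, 0.05], 0.1],
    [[0, 0, 0], [0, 0, 0], 0.15],
    [[0, 0, 0], [0, 0, 0], 0.2],
    [[0, 0, 0], [0, 0, 0], 0.25],
    [[0, 0, 0], [0, 0, 0], 0.3],
    [[0, 0, 0], [0, 0, 0], 0.34],
    [[0, 0, 0], [0, 0, 0], 0.38],
    [[0, 0, 0], [0, 0, 0], 0.42],
    [[0, 0, 0], [0, 0, 0], 0.42],
    [[0, 0, 0], [0, 0, 0], 0.42],
    [[0, 0, 0], [0, 0, 0], 0.42]
  ]
}}

```text
time_s: 6.6
tool_pos: [0.5364, -0.0292, 0.0555]
tool_rot: [179.6, 0.1, -64.3]
force: [-1.0, -0.4, 1.7]
grip_width: 0.0562
grasp_force: 10.0
```

Call:
{"api": "drive_tool", "payload": {
  "moves": [
    [[0, 0, 0], [0, 0, 0], 0.38],
    [[0, 0, 0], [0, 0, 0], 0.2],
    [[0, 0, 0], [0, 0, 0], 0],
    [[0, 0, 0], [0, 0, 0], 0],
    [[0, 0, -20], [0, 0, 0], 0],
    [[0, 0, -30], [0, 0, 0], 0],
    [[0, 0, -20], [0, 0, 0], 0],
    [[0, 0, 0], [0, 0, 0], 0]
  ]
}}

```text
time_s: 7.27
tool_pos: [0.5406, -0.0285, 0.1304]
tool_rot: [-179.9, -0.1, -64.3]
force: [1.8, 0.0, 1.2]
grip_width: 0.0859
grasp_force: 0.0
```

Call:
{"api": "drive_tool", "payload": {
  "moves": [
    [[15, 8, 0], [0, 0, 0], 0],
    [[29, 15.5, 0], [0, 0, 0], 0],
    [[29, 15.5, 0], [0, 0, 0], 0],
    [[29, 15.5, 0], [0, 0, 0], 0],
    [[29, 15.5, 0], [0, 0, 0], 0],
    [[29, 15.5, 0], [0, 0, 0], 0],
    [[13, 7.5, 0], [0, 0, 0], 0],
    [[0, 0, 0], [0, 0, 0], 0],
    [[0, 0, 0], [0, 0, 0], 0],
    [[0, 0, 0], [0, 0, 0], 0]
  ]
}}

```text
time_s: 8.1
tool_pos: [0.5286, -0.2232, 0.1253]
tool_rot: [179.6, 0.2, -64.2]
force: [-0.4, 0.3, 0.5]
grip_width: 0.0869
grasp_force: 0.0
```

Run:
```python
from h import *
for n in("top","scene"):
    im,d=env.read_camera(n);np.savez(f"{n}1.npz",im=im,d=d)
    a=cv2.resize(im[200:295,260:355] if n=="top" else im[155:238,232:315],(380,380),interpolation=2)
    b=a if n=="top" else np.hstack([b,a])
cv2.imwrite("pics/two1.png",b)
o=env.get_obs();print(o['tool_pos'],o['tool_rot'],o['force'],o['time_s'])
```

```text
[ 0.52886334 -0.22277097  0.12555742] [ 1.79611516e+02  1.63635103e-01 -6.41377680e+01] [-0.49881455 -0.18321104  0.54663847] 8.2
```

View pics/two1.png

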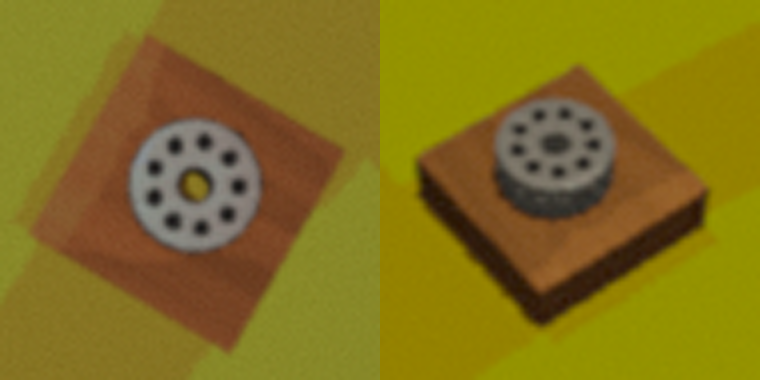

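The pile is square now, and yellow shows through the hole at crop (197,185). The bore therefore lies almost under the pile.

Run:
```python
from h import *
z=np.load("top1.npz");im=z['im'];d=z['d'];h=cv2.cvtColor(im,cv2.COLOR_BGR2HSV)
f=lambda a:np.array(a)/4+[260,200]-.375
C=onz("top",f([(148,35),(346,150),(230,353),(30,234)]),.03).mean(0)
print("base",C.round(4),"plate top",onz("top",f([(195,185)]),.054).round(4))
b=C[:2]
v,u=np.where(d[236:256,296:318]>.772);px=np.c_[u+296,v+236]
print(len(px),px.mean(0))
P=onz("top",px,.03)[:,:2]-b;Q=onz("top",px,0.)[:,:2]-b;print(P.mean(0)*1e3,Q.mean(0)*1e3)
for t in range(-90,91,15):
    a=.004*np.array([np.cos(np.radians(t)),np.sin(np.radians(t))]);print(t,(np.linalg.norm(P-a,axis=1).max()*1e3).round(1),(np.linalg.norm(Q-a,axis=1).max()*1e3).round(1))
g=lambda a:np.array(a)/(380/83)+[232,155]-.39
print("scene base",onz("scene",g([(580-380,65),(708-380,188),(543-380,292),(418-380,160)]),.03).mean(0).round(4),"plate",onz("scene",g([(555-380,144)]),.054).round(4))
```

```text
base [ 0.5343 -0.029   0.03  ] plate top [[ 0.5369 -0.0306  0.054 ]]
46 [308.23913043 246.41304348]
[ 2.15567905 -2.50297741] [ 2.80661195 -3.88267882]
-90 8.8 9.2
-75 7.8 8.1
-60 7.0 7.4
-45 6.9 7.8
-30 7.7 8.6
-15 8.7 9.6
0 9.6 10.6
15 10.3 11.6
30 11.0 12.6
45 11.8 13.4
60 12.5 14.1
75 13.0 14.7
90 13.3 15.0
scene base [ 0.5363 -0.0255  0.03  ] plate [[ 0.5395 -0.0281  0.054 ]]
```

Call:
{"api": "drive_tool", "payload": {
  "moves": [
    [[1.5, 0, 10], [0, 0, 0], 0],
    [[0, 0, 15], [0, 0, 0], 0],
    [[0, 0, 15], [0, 0, 0], 0],
    [[0, 0, 10], [0, 0, 0], 0],
    [[0, 0, 4], [0, 0, 0], 0],
    [[0, 0, 0], [0, 0, 0], 0],
    [[0, 0, 0], [0, 0, 0], 0],
    [[0, 0, 0], [0, 0, 0], 0]
  ]
}}

```text
time_s: 8.87
tool_pos: [0.5293, -0.2265, 0.0727]
tool_rot: [179.7, 0.0, -64.3]
force: [-0.0, -0.6, 0.3]
grip_width: 0.0866
grasp_force: 0.0
```

Call:
{"api": "drive_tool", "payload": {
  "moves": [
    [[-2, -1.5, 3], [0, 0, 0], 0],
    [[0, 0, 0], [0, 0, 0], 0],
    [[0, 0, 0], [0, 0, 0], 0.3],
    [[0, 0, 0], [0, 0, 0], 0.5],
    [[0, 0, 0], [0, 0, 0], 0.6],
    [[0, 0, 0], [0, 0, 0], 0.66],
    [[0, 0, 0], [0, 0, 0], 0.72],
    [[0, 0, 0], [0, 0, 0], 0.78],
    [[0, 0, 0], [0, 0, 0], 0.8],
    [[0, 0, 0], [0, 0, 0], 0.8],
    [[0, 0, 0], [0, 0, 0], 0.8]
  ],
  "newtons": 25
}}

```text
time_s: 9.78
tool_pos: [0.5291, -0.2239, 0.0688]
tool_rot: [179.6, 0.1, -64.3]
force: [-0.5, 1.0, 0.4]
grip_width: 0.0351
grasp_force: 0.0
```

Call:
{"api": "drive_tool", "payload": {
  "moves": [
    [[0, 0, 0], [0, 0, 0], 0.8],
    [[0, 0, 0], [0, 0, 0], 0.8],
    [[0, 0, 0], [0, 0, 0], 0.8],
    [[0, 0, 0], [0, 0, 0], 0.8],
    [[0, 0, 0], [0, 0, 0], 0.8]
  ]
}}

```text
time_s: 10.2
tool_pos: [0.5291, -0.2239, 0.0688]
tool_rot: [179.6, 0.1, -64.3]
force: [-0.2, 0.7, 0.1]
grip_width: 0.0234
grasp_force: 25.0
```

Call:
{"api": "drive_tool", "payload": {
  "moves": [
    [[0, 0, -10], [0, 0, 0], 0.8],
    [[0, 0, -20], [0, 0, 0], 0.8],
    [[0, 0, -20], [0, 0, 0], 0.8],
    [[0, 0, -20], [0, 0, 0], 0.8],
    [[0, 0, -8], [0, 0, 0], 0.8],
    [[0, 0, 0], [0, 0, 0], 0.8],
    [[0, 0, 0], [0, 0, 0], 0.8]
  ]
}}

```text
time_s: 10.78
tool_pos: [0.5297, -0.2237, 0.1469]
tool_rot: [179.6, 0.1, -64.3]
force: [-0.5, -0.8, -1.8]
grip_width: 0.0233
grasp_force: 25.0
```

Call:
{"api": "drive_tool", "payload": {
  "moves": [
    [[-12, -7, 0], [0, 0, 0], 0.8],
    [[-25, -13, 0], [0, 0, 0], 0.8],
    [[-25, -13, 0], [0, 0, 0], 0.8],
    [[-25, -13, 0], [0, 0, 0], 0.8],
    [[-25, -13, 0], [0, 0, 0], 0.8],
    [[-25, -13, 0], [0, 0, 0], 0.8],
    [[-23, -12, 0], [0, 0, 0], 0.8],
    [[-12, -7, 0], [0, 0, 0], 0.8],
    [[0, 0, 0], [0, 0, 0], 0.8],
    [[0, 0, 0], [0, 0, 0], 0.8],
    [[0, 0, 0], [0, 0, 0], 0.8]
  ]
}}

```text
time_s: 11.7
tool_pos: [0.5364, -0.0307, 0.1455]
tool_rot: [179.5, 0.1, -64.4]
force: [-0.4, -0.9, -0.3]
grip_width: 0.0234
grasp_force: 25.0
```

Run:
```python
from h import *
im,d=env.read_camera("scene")
im2,_=env.read_camera("top")
cv2.imwrite("pics/p2.png",np.hstack([cv2.resize(im[120:230,220:330],(400,400),interpolation=2),cv2.resize(im2[190:300,250:360],(400,400),interpolation=2)]))
o=env.get_obs();print(o['tool_pos'],o['tool_rot'],o['force'],o['time_s'],o['grip_width'])
```

```text
[ 0.53673776 -0.03114789  0.14598351] [ 1.79529228e+02  9.63738384e-02 -6.44484872e+01] [-0.47139012  0.03491862 -1.04247695] 11.8 0.023122736990740647
```

View pics/p2.png

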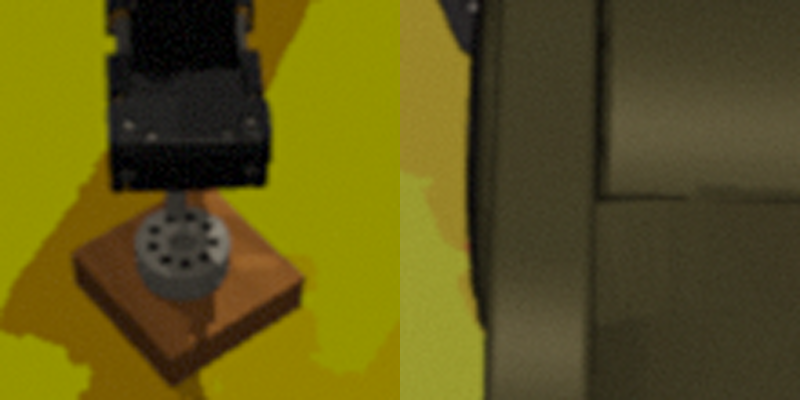

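Scene view: the pin hangs behind/above the hole at crop (177,200), and the hole is at (184,242). The top view is blocked by the arm. I'll lower the pin to just above the pile.

Call:
{"api": "drive_tool", "payload": {
  "moves": [
    [[-2, -1, 8], [0, 0, 0], 0.8],
    [[0, 0, 8], [0, 0, 0], 0.8],
    [[0, 0, 3], [0, 0, 0], 0.8],
    [[0, 0, 0], [0, 0, 0], 0.8],
    [[0, 0, 0], [0, 0, 0], 0.8]
  ]
}}

```text
time_s: 12.22
tool_pos: [0.5366, -0.0273, 0.1269]
tool_rot: [179.5, 0.1, -64.3]
force: [0.6, -0.0, -0.5]
grip_width: 0.023
grasp_force: 25.0
```

Run:
```python
from h import *
im,d=env.read_camera("scene")
cv2.imwrite("pics/p3.png",cv2.resize(im[150:215,240:305],(585,585),interpolation=2))
o=env.get_obs();print(o['tool_pos'],o['tool_rot'],o['force'],o['time_s'],o['grip_width'])
```

```text
[ 0.53696983 -0.02723792  0.12737386] [ 1.79579462e+02  1.09943439e-01 -6.43091828e+01] [-0.49220271 -0.19832742 -0.23709026] 12.2667 0.023554752964849275
```

View pics/p3.png

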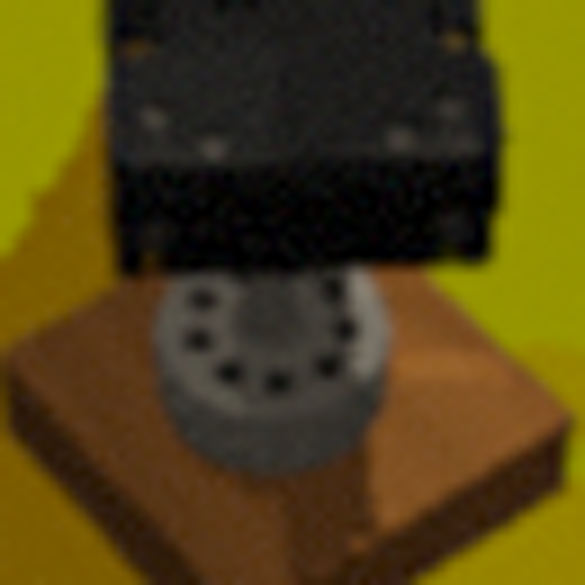

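The pin's shank is over the plate hole at crop (275,310), laterally centred. Next: a small correction, then lower gently.

Call:
{"api": "drive_tool", "payload": {
  "moves": [
    [[1, 1.5, 1], [0, 0, 0], 0.8],
    [[0, 0, 1], [0, 0, 0], 0.8],
    [[0, 0, 1], [0, 0, 0], 0.8],
    [[0, 0, 1], [0, 0, 0], 0.8],
    [[0, 0, 1], [0, 0, 0], 0.8],
    [[0, 0, 0], [0, 0, 0], 0.8]
  ]
}}

```text
time_s: 12.77
tool_pos: [0.5361, -0.0287, 0.1226]
tool_rot: [179.6, 0.1, -64.3]
force: [-0.6, -0.5, 0.8]
grip_width: 0.023
grasp_force: 25.0
```

Call:
{"api": "drive_tool", "payload": {
  "moves": [
    [[0, 0, 1], [0, 0, 0], 0.8],
    [[0, 0, 1], [0, 0, 0], 0.8],
    [[0, 0, 1], [0, 0, 0], 0.8],
    [[0, 0, 0], [0, 0, 0], 0.8]
  ]
}}

```text
time_s: 13.1
tool_pos: [0.536, -0.0283, 0.1191]
tool_rot: [179.6, 0.1, -64.3]
force: [0.0, 0.7, -0.3]
grip_width: 0.023
grasp_force: 25.0
```

It's in the top plate. I'll continue with small steps.

Call:
{"api": "drive_tool", "payload": {
  "moves": [
    [[0, 0, 1], [0, 0, 0], 0.8],
    [[0, 0, 1], [0, 0, 0], 0.8],
    [[0, 0, 1], [0, 0, 0], 0.8],
    [[0, 0, 1], [0, 0, 0], 0.8],
    [[0, 0, 1], [0, 0, 0], 0.8],
    [[0, 0, 1], [0, 0, 0], 0.8],
    [[0, 0, 0], [0, 0, 0], 0.8]
  ]
}}

```text
time_s: 13.68
tool_pos: [0.5359, -0.0287, 0.1133]
tool_rot: [179.6, 0.1, -64.3]
force: [0.8, 1.4, -0.9]
grip_width: 0.023
grasp_force: 25.0
```

Call:
{"api": "drive_tool", "payload": {
  "moves": [
    [[0, 0, 1], [0, 0, 0], 0.8],
    [[0, 0, 1], [0, 0, 0], 0.8],
    [[0, 0, 0], [0, 0, 0], 0.8]
  ]
}}

```text
time_s: 13.93
tool_pos: [0.5359, -0.0287, 0.1113]
tool_rot: [179.6, 0.1, -64.3]
force: [0.7, 0.6, -0.3]
grip_width: 0.0232
grasp_force: 25.0
```

Call:
{"api": "drive_tool", "payload": {
  "moves": [
    [[0, 0, 1], [0, 0, 0], 0.8],
    [[0, 0, 1], [0, 0, 0], 0.8],
    [[0, 0, 1], [0, 0, 0], 0.8],
    [[0, 0, 1], [0, 0, 0], 0.8],
    [[0, 0, 1], [0, 0, 0], 0.8],
    [[0, 0, 0], [0, 0, 0], 0.8]
  ]
}}

```text
time_s: 14.43
tool_pos: [0.5358, -0.0287, 0.1063]
tool_rot: [179.6, 0.1, -64.3]
force: [0.1, 1.2, -1.7]
grip_width: 0.0232
grasp_force: 25.0
```

Call:
{"api": "drive_tool", "payload": {
  "moves": [
    [[0, 0, 1], [0, 0, 0], 0.8],
    [[0, 0, 1], [0, 0, 0], 0.8],
    [[0, 0, 1], [0, 0, 0], 0.8],
    [[0, 0, 1], [0, 0, 0], 0.8],
    [[0, 0, 0], [0, 0, 0], 0.8]
  ]
}}

```text
time_s: 14.85
tool_pos: [0.5359, -0.0287, 0.1023]
tool_rot: [179.6, 0.1, -64.3]
force: [0.2, 0.6, -1.0]
grip_width: 0.0233
grasp_force: 25.0
```

Call:
{"api": "drive_tool", "payload": {
  "moves": [
    [[0.75, 0.35, 0], [0, 0, 0], 0.8],
    [[0.75, 0.35, 0], [0, 0, 0], 0.8],
    [[0, 0, 0], [0, 0, 0], 0.8],
    [[0, 0, 0.8], [0, 0, 0], 0.8],
    [[0, 0, 0.8], [0, 0, 0], 0.8],
    [[0, 0, 0.8], [0, 0, 0], 0.8],
    [[0, 0, 0.8], [0, 0, 0], 0.8],
    [[0, 0, 0], [0, 0, 0], 0.8],
    [[0, 0, 0], [0, 0, 0], 0.8]
  ]
}}

```text
time_s: 15.6
tool_pos: [0.5358, -0.0305, 0.0992]
tool_rot: [179.6, 0.1, -64.3]
force: [0.4, -0.3, -1.2]
grip_width: 0.0233
grasp_force: 25.0
```

Call:
{"api": "drive_tool", "payload": {
  "moves": [
    [[0, 0, 0.7], [0, 0, 0], 0.8],
    [[0, 0, 0.7], [0, 0, 0], 0.8],
    [[0, 0, 0], [0, 0, 0], 0.8]
  ]
}}

```text
time_s: 15.85
tool_pos: [0.5361, -0.0305, 0.0984]
tool_rot: [179.6, 0.1, -64.3]
force: [-1.4, 0.5, 3.6]
grip_width: 0.0232
grasp_force: 25.0
```

Light contact at the base level. Search with small sideways moves at this touch, starting toward +x.

Call:
{"api": "drive_tool", "payload": {
  "moves": [
    [[0, -0.5, 0], [0, 0, 0], 0.8],
    [[0, -0.5, 0], [0, 0, 0], 0.8],
    [[0, 0, 0], [0, 0, 0], 0.8]
  ]
}}

```text
time_s: 16.1
tool_pos: [0.5365, -0.0303, 0.0982]
tool_rot: [179.5, 0.1, -64.3]
force: [-2.4, -0.5, 6.2]
grip_width: 0.0232
grasp_force: 25.0
```

Call:
{"api": "drive_tool", "payload": {
  "moves": [
    [[0.5, 0, 0], [0, 0, 0], 0.8],
    [[0.5, 0, 0], [0, 0, 0], 0.8],
    [[0, 0, 0], [0, 0, 0], 0.8]
  ]
}}

```text
time_s: 16.35
tool_pos: [0.5367, -0.0307, 0.0982]
tool_rot: [179.5, 0.2, -64.3]
force: [-3.8, 1.3, 5.4]
grip_width: 0.0236
grasp_force: 25.0
```

Call:
{"api": "drive_tool", "payload": {
  "moves": [
    [[0.5, 0, 0], [0, 0, 0], 0.8],
    [[0.5, 0, 0], [0, 0, 0], 0.8],
    [[0, 0, 0], [0, 0, 0], 0.8]
  ]
}}

```text
time_s: 16.6
tool_pos: [0.537, -0.0312, 0.0983]
tool_rot: [179.5, 0.2, -64.3]
force: [-4.0, 1.8, 6.3]
grip_width: 0.0234
grasp_force: 25.0
```

Call:
{"api": "drive_tool", "payload": {
  "moves": [
    [[0, 0.5, 0], [0, 0, 0], 0.8],
    [[0, 0.5, 0], [0, 0, 0], 0.8],
    [[0, 0, 0], [0, 0, 0], 0.8]
  ]
}}

```text
time_s: 16.85
tool_pos: [0.5367, -0.0313, 0.0983]
tool_rot: [179.6, 0.2, -64.3]
force: [-3.1, 1.7, 5.2]
grip_width: 0.0232
grasp_force: 25.0
```

Call:
{"api": "drive_tool", "payload": {
  "moves": [
    [[0.5, 0, 0], [0, 0, 0], 0.8],
    [[0.5, 0, 0], [0, 0, 0], 0.8],
    [[0, 0, 0], [0, 0, 0], 0.8],
    [[0, 0, 0], [0, 0, 0], 0.8]
  ]
}}

```text
time_s: 17.18
tool_pos: [0.5369, -0.0318, 0.0983]
tool_rot: [179.6, 0.2, -64.3]
force: [-2.3, 2.8, 6.4]
grip_width: 0.0233
grasp_force: 25.0
```

Call:
{"api": "drive_tool", "payload": {
  "moves": [
    [[0, 0.5, 0], [0, 0, 0], 0.8],
    [[0, 0.5, 0], [0, 0, 0], 0.8],
    [[0, 0, 0], [0, 0, 0], 0.8],
    [[0, 0, 0], [0, 0, 0], 0.8]
  ]
}}

```text
time_s: 17.52
tool_pos: [0.5366, -0.0321, 0.0984]
tool_rot: [179.7, 0.2, -64.3]
force: [-1.6, 4.1, 5.2]
grip_width: 0.0232
grasp_force: 25.0
```

Run:
```python
from h import *
im,d=env.read_camera("scene");np.savez("scene4.npz",im=im,d=d)
im2,d2=env.read_camera("top");np.savez("top4.npz",im=im2,d=d2)
cv2.imwrite("pics/p4.png",np.hstack([cv2.resize(im[165:230,240:305],(390,390),interpolation=2),cv2.resize(im2[195:300,255:360],(390,390),interpolation=2)]))
print(env.get_obs()['force'],env.get_obs()['wrist_torque'])
```

```text
[-1.43778625  3.96594124  5.2237203 ] [1.15194204 0.50297449 0.01255472]
```

View pics/p4.png

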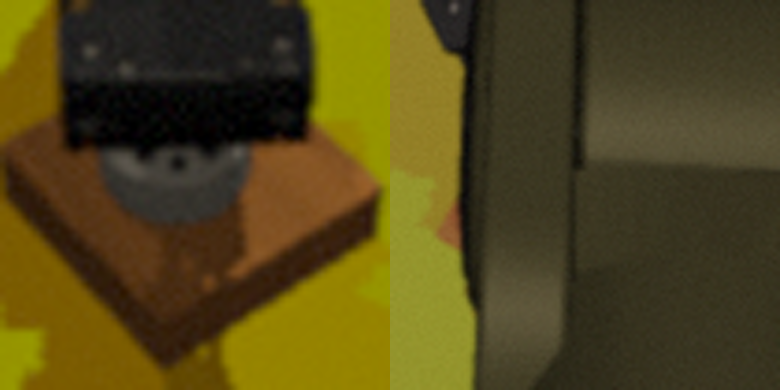

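The plates have followed the pin, and the pile is about 1.7 mm further toward −y. The flat z says the tip is still on the base's top. I'll lift slightly, grip harder to stop the pin pivoting, and probe by hops.

Call:
{"api": "drive_tool", "payload": {
  "moves": [
    [[0, 0, -1], [0, 0, 0], 0.8],
    [[0, 0, -1], [0, 0, 0], 0.8],
    [[0, 0, 0], [0, 0, 0], 0.8],
    [[0, 0, 0], [0, 0, 0], 0.8]
  ],
  "newtons": 50
}}

```text
time_s: 17.95
tool_pos: [0.5362, -0.0339, 0.0996]
tool_rot: [179.6, 0.1, -64.3]
force: [-0.3, 1.4, -1.1]
grip_width: 0.0223
grasp_force: 50.0
```

Call:
{"api": "drive_tool", "payload": {
  "moves": [
    [[-0.5, -0.8, 0], [0, 0, 0], 0.8],
    [[-0.6, -0.8, 0], [0, 0, 0], 0.8],
    [[0, 0, 0], [0, 0, 0], 0.8],
    [[0, 0, 1], [0, 0, 0], 0.8],
    [[0, 0, 1.2], [0, 0, 0], 0.8],
    [[0, 0, 0], [0, 0, 0], 0.8],
    [[0, 0, 0], [0, 0, 0], 0.8]
  ]
}}

```text
time_s: 18.53
tool_pos: [0.5374, -0.0322, 0.0986]
tool_rot: [179.6, 0.1, -64.3]
force: [-2.1, -0.2, 4.9]
grip_width: 0.0227
grasp_force: 50.0
```

Call:
{"api": "drive_tool", "payload": {
  "moves": [
    [[0, 0, -1.2], [0, 0, 0], 0.8],
    [[0, 0, 0], [0, 0, 0], 0.8],
    [[-0.5, 1.1, 0], [0, 0, 0], 0.8],
    [[-0.5, 1.1, 0], [0, 0, 0], 0.8],
    [[0, 0, 0], [0, 0, 0], 0.8],
    [[0, 0, 1.2], [0, 0, 0], 0.8],
    [[0, 0, 0], [0, 0, 0], 0.8],
    [[0, 0, 0], [0, 0, 0], 0.8]
  ]
}}

```text
time_s: 19.2
tool_pos: [0.5351, -0.032, 0.0986]
tool_rot: [179.6, 0.1, -64.3]
force: [-1.7, 0.1, 5.0]
grip_width: 0.0224
grasp_force: 50.0
```

Call:
{"api": "drive_tool", "payload": {
  "moves": [
    [[0, 0, -1.2], [0, 0, 0], 0.8],
    [[0, 0, 0], [0, 0, 0], 0.8],
    [[1, 0.4, 0], [0, 0, 0], 0.8],
    [[0.8, 0.4, 0], [0, 0, 0], 0.8],
    [[0, 0, 0], [0, 0, 0], 0.8],
    [[0, 0, 1.2], [0, 0, 0], 0.8],
    [[0, 0, 0], [0, 0, 0], 0.8],
    [[0, 0, 0], [0, 0, 0], 0.8]
  ]
}}

```text
time_s: 19.87
tool_pos: [0.5353, -0.0337, 0.0986]
tool_rot: [179.6, 0.1, -64.3]
force: [-1.4, 0.7, 6.1]
grip_width: 0.0227
grasp_force: 50.0
```

Run:
```python
from h import *
z=np.load("top1.npz");im=z['im'];d=z['d'];h=cv2.cvtColor(im,cv2.COLOR_BGR2HSV)
y0,y1,x0,x1=240,254,301,318
print("sat");print(h[y0:y1,x0:x1,1]);print("val");print(h[y0:y1,x0:x1,2]);print("depth mm below .732");print(((d[y0:y1,x0:x1]-.732)*1e3).round().astype(int))
m=((h[200:295,260:355,1]<75)*255).astype('uint8');c=max(cv2.findContours(m,0,1)[0],key=cv2.contourArea)
e=cv2.fitEllipse(c);print(e,np.array(e[0])+[260,200])
print(onz("top",[np.array(e[0])+[260,200]],.054),onz("top",[np.array(e[0])+[260,200]],.0))
```

```text
sat
[[ 19  17  17  19  24  20  19  23  21  17  15  18  18  16  29  24  23]
 [ 12  24  17  17  19  21  28  28  25  17  12  13  13  10  17  21  23]
 [ 14  13  13  16  18  36  72  80  61  28  21  16  17   9  17  19  16]
 [ 14  15  17  15  52 138 189 193 188 127  30  19  17  13  15  19  21]
 [ 11  13  20  30 101 195 194 192 191 194 120  26  20  17  15  25  24]
 [ 22  21  21  41 156 213 189 192 191 191 179  65  20  18  19  24  29]
 [ 19  19  23  58 167 201 195 189 196 193 183  92  23  14  17  25  29]
 [ 21  21  24  50 141 205 199 187 190 195 183  83  19  17  21  26  25]
 [ 21  22  22  35  91 179 193 196 195 186 146  53  19  13  20  19  20]
 [ 19  23  18  26  36  94 153 174 170 149  79  24  12  15  15  13  15]
 [ 15  15  17  17  14  28  53  70  85  60  33  14  15  11  19  22  22]
 [ 11  13  13  15  13  17  18  28  30  24  17  17  16  17  20  18  27]
 [ 13  15  17  16  17  17  17  19  15  19  18  22  21  17  31  29  38]
 [ 11  20  17  20  17  21  18  18  24  21  22  24  23  25  26  18  48]]
val
[[132 137 136 137 139 137 136 133 134 139 135 139 139 127  97  54  44]
 [123 140 139 135 133 122 
[... 1183 characters left out ...]
  3]
 [ 0  1  0  1 55 55 53 55 56 54 53 19 -1  0  1  0  1]
 [ 3  1  0  1 54 54 55 53 53 56 55 42 -1 -1 -2  1  0]
 [ 1 -2 -2  0 53 54 53 56 55 53 52 40  1  1  2 -2  1]
 [-1 -3  0 -2 54 54 53 52 54 56 55  3  1 -1  2 -1 -2]
 [ 1 -2  1  0 -1 51 54 52 54 54 52  0 -1  0  0 -1 -1]
 [-1 -2  0 -2 -1 -1 -1 55 54  1 -2 -1  1  0  1  1 -1]
 [-2 -1 -1 -2  0 -1  0 -2 -2 -3 -1 -2 -2 -1  0 -1 -1]
 [-1 -1 -1 -3 -3 -1 -1 -1  0  0 -2 -2 -3 -2  1 -1  0]
 [-3  0 -3 -1 -2 -1 -1 -1  0 -1  1 -3 -2 -2 -3  0  0]]
((48.117549896240234, 45.869083404541016), (32.002315521240234, 32.32483673095703), 145.2024688720703) [308.1175499 245.8690834]
[[ 0.53686047 -0.03017691  0.054     ]] [[ 0.53809784 -0.03264486  0.        ]]
```

The bore seems to lie nearly under where the pile stood at first, so I'll hop back there.

Call:
{"api": "drive_tool", "payload": {
  "moves": [
    [[0, 0, -1.2], [0, 0, 0], 0.8],
    [[0, 0, 0], [0, 0, 0], 0.8],
    [[-1, -0.7, 0], [0, 0, 0], 0.8],
    [[-1, -0.7, 0], [0, 0, 0], 0.8],
    [[-1, -0.7, 0], [0, 0, 0], 0.8],
    [[-1, -0.7, 0], [0, 0, 0], 0.8],
    [[0, 0, 0], [0, 0, 0], 0.8],
    [[0, 0, 1.2], [0, 0, 0], 0.8],
    [[0, 0, 0], [0, 0, 0], 0.8],
    [[0, 0, 0], [0, 0, 0], 0.8]
  ]
}}

```text
time_s: 20.7
tool_pos: [0.5358, -0.0291, 0.0978]
tool_rot: [179.6, 0.1, -64.3]
force: [-0.2, -1.6, 2.0]
grip_width: 0.0229
grasp_force: 50.0
```

Deeper with less force. Down a bit more.

Call:
{"api": "drive_tool", "payload": {
  "moves": [
    [[0, 0, 0.7], [0, 0, 0], 0.8],
    [[0, 0, 0.7], [0, 0, 0], 0.8],
    [[0, 0, 0], [0, 0, 0], 0.8],
    [[0, 0, 0], [0, 0, 0], 0.8]
  ]
}}

```text
time_s: 21.03
tool_pos: [0.5359, -0.029, 0.0963]
tool_rot: [179.6, 0.1, -64.3]
force: [-0.1, -0.7, 0.7]
grip_width: 0.0227
grasp_force: 50.0
```

It's in the bore. I'll descend and watch the force.

Call:
{"api": "drive_tool", "payload": {
  "moves": [
    [[0, 0, 1], [0, 0, 0], 0.8],
    [[0, 0, 1], [0, 0, 0], 0.8],
    [[0, 0, 1], [0, 0, 0], 0.8],
    [[0, 0, 1], [0, 0, 0], 0.8],
    [[0, 0, 0], [0, 0, 0], 0.8]
  ]
}}

```text
time_s: 21.45
tool_pos: [0.5357, -0.029, 0.0921]
tool_rot: [179.6, 0.1, -64.3]
force: [1.6, -2.2, 0.8]
grip_width: 0.0227
grasp_force: 50.0
```

Call:
{"api": "drive_tool", "payload": {
  "moves": [
    [[0, 0, 1], [0, 0, 0], 0.8],
    [[0, 0, 1], [0, 0, 0], 0.8],
    [[0, 0, 1], [0, 0, 0], 0.8],
    [[0, 0, 1], [0, 0, 0], 0.8],
    [[0, 0, 0], [0, 0, 0], 0.8]
  ]
}}

```text
time_s: 21.87
tool_pos: [0.5356, -0.029, 0.0881]
tool_rot: [179.6, 0.1, -64.3]
force: [1.2, -2.3, 0.1]
grip_width: 0.0234
grasp_force: 50.0
```

Call:
{"api": "drive_tool", "payload": {
  "moves": [
    [[0.3, 0, 1], [0, 0, 0], 0.8],
    [[0, 0, 1], [0, 0, 0], 0.8],
    [[0, 0, 1], [0, 0, 0], 0.8],
    [[0, 0, 1], [0, 0, 0], 0.8],
    [[0, 0, 0], [0, 0, 0], 0.8]
  ]
}}

```text
time_s: 22.28
tool_pos: [0.5355, -0.0292, 0.0839]
tool_rot: [179.6, 0.1, -64.3]
force: [0.7, -0.4, -0.2]
grip_width: 0.0225
grasp_force: 50.0
```

Call:
{"api": "drive_tool", "payload": {
  "moves": [
    [[0, 0, 1], [0, 0, 0], 0.8],
    [[0, 0, 1], [0, 0, 0], 0.8],
    [[0, 0, 1], [0, 0, 0], 0.8],
    [[0, 0, 1], [0, 0, 0], 0.8],
    [[0, 0, 0], [0, 0, 0], 0.8]
  ]
}}

```text
time_s: 22.7
tool_pos: [0.5356, -0.0293, 0.0801]
tool_rot: [179.6, 0.1, -64.3]
force: [0.4, 0.3, -0.6]
grip_width: 0.0228
grasp_force: 50.0
```

Call:
{"api": "drive_tool", "payload": {
  "moves": [
    [[0, 0, 1], [0, 0, 0], 0.8],
    [[0, 0, 1], [0, 0, 0], 0.8],
    [[0, 0, 0.6], [0, 0, 0], 0.8],
    [[0, 0, 0], [0, 0, 0], 0.8],
    [[0, 0, 0], [0, 0, 0], 0.8]
  ]
}}

```text
time_s: 23.12
tool_pos: [0.5356, -0.0293, 0.0776]
tool_rot: [179.6, 0.1, -64.3]
force: [0.3, 0.1, -0.1]
grip_width: 0.0225
grasp_force: 50.0
```

Call:
{"api": "drive_tool", "payload": {
  "moves": [
    [[0, 0, 0.5], [0, 0, 0], 0.8],
    [[0, 0, 0.3], [0, 0, 0], 0.8],
    [[0, 0, 0], [0, 0, 0], 0.8],
    [[0, 0, 0], [0, 0, 0], 0.8]
  ]
}}

```text
time_s: 23.45
tool_pos: [0.5357, -0.0293, 0.0769]
tool_rot: [179.6, 0.1, -64.3]
force: [0.5, 0.1, 0.3]
grip_width: 0.0226
grasp_force: 50.0
```

Call:
{"api": "drive_tool", "payload": {
  "moves": [
    [[0, 0, 0.4], [0, 0, 0], 0.8],
    [[0, 0, 0.3], [0, 0, 0], 0.8],
    [[0, 0, 0], [0, 0, 0], 0.8],
    [[0, 0, 0], [0, 0, 0], 0.8]
  ]
}}

```text
time_s: 23.78
tool_pos: [0.5357, -0.0293, 0.0768]
tool_rot: [179.6, 0.1, -64.3]
force: [-1.6, -0.1, 5.7]
grip_width: 0.0227
grasp_force: 50.0
```

Home contact at 5.7 N. Release, rise, then check.

Call:
{"api": "drive_tool", "payload": {
  "moves": [
    [[0, 0, -0.5], [0, 0, 0], 0.8],
    [[0, 0, 0], [0, 0, 0], 0.65],
    [[0, 0, 0], [0, 0, 0], 0.5],
    [[0, 0, 0], [0, 0, 0], 0.3],
    [[0, 0, 0], [0, 0, 0], 0.1],
    [[0, 0, 0], [0, 0, 0], 0],
    [[0, 0, 0], [0, 0, 0], 0],
    [[0, 0, 0], [0, 0, 0], 0],
    [[0, 0, -10], [0, 0, 0], 0],
    [[0, 0, -25], [0, 0, 0], 0],
    [[0, 0, -35], [0, 0, 0], 0],
    [[0, 0, -35], [0, 0, 0], 0]
  ]
}}

```text
time_s: 24.78
tool_pos: [0.5358, -0.029, 0.1828]
tool_rot: [179.5, 0.2, -64.3]
force: [1.5, 0.0, 1.3]
grip_width: 0.084
grasp_force: 0.0
```

Call:
{"api": "drive_tool", "payload": {
  "moves": [
    [[15, 10, 0], [0, 0, 0], 0],
    [[30, 15, 0], [0, 0, 0], 0],
    [[30, 15, 0], [0, 0, 0], 0],
    [[30, 15, 0], [0, 0, 0], 0],
    [[30, 15, 0], [0, 0, 0], 0],
    [[30, 15, 0], [0, 0, 0], 0],
    [[15, 10, 0], [0, 0, 0], 0],
    [[0, 0, 0], [0, 0, 0], 0],
    [[0, 0, 0], [0, 0, 0], 0]
  ]
}}

```text
time_s: 25.53
tool_pos: [0.5287, -0.2337, 0.1825]
tool_rot: [179.6, 0.1, -64.5]
force: [0.6, 1.1, -0.2]
grip_width: 0.087
grasp_force: 0.0
```

Run:
```python
from h import *
im,d=env.read_camera("scene");im2,d2=env.read_camera("top")
cv2.imwrite("pics/p5.png",np.hstack([cv2.resize(im[155:230,235:310],(390,390),interpolation=2),cv2.resize(im2[195:300,255:360],(390,390),interpolation=2)]))
o=env.get_obs();print(o['tool_pos'],o['grip_width'],o['time_s'],o['force'])
# heights from top depth
c=env.get_calibration("top");T=np.array(c['T'])
v,u=np.mgrid[225:265,290:325];v=v.ravel();u=u.ravel();_,r=ray("top",np.c_[u,v]);Z=(T[2,3]+r[:,2]*d2[v,u]).reshape(40,35)
print((Z[::3,::3]*1e3).round().astype(int))
```

```text
[ 0.52944411 -0.23104274  0.18229992] 0.08688804162832725 25.6333 [0.93910041 1.16970352 0.17187485]
[[ 31  31  32  31  29  30  30  32  28  31  31  32]
 [ 31  32  29  28  31  30  30  29  30  30  30  30]
 [ 31  30  31  29  29  53  53  53  55  53  31  30]
 [ 31  30  30  52  54  52  53  52  54  55  55  28]
 [ 30  26  29  54  53  54  54  54  52  53  53  55]
 [ 30  29  54  56  56  53  78  78  77  53  54  51]
 [ 29  29  56  53  54  77  77  79  80  78  54  53]
 [ 32  28  54  54  52  79  78  79  79  77  55  54]
 [790  27  53  53  53  78  79  78  77  53  53  54]
 [ 29  28  53  55  56  56  77  78  53  55  54  55]
 [ 30  30  30  55  53  55  54  56  53  54  54  53]
 [ 28  29  28  36  55  57  54  53  51  52  55  30]
 [ 32  29  33  29  29  54  53  53  54  52  29  29]
 [ 30  29  32  29  29  31  29  31  29  33  31  28]]
```

View pics/p5.png

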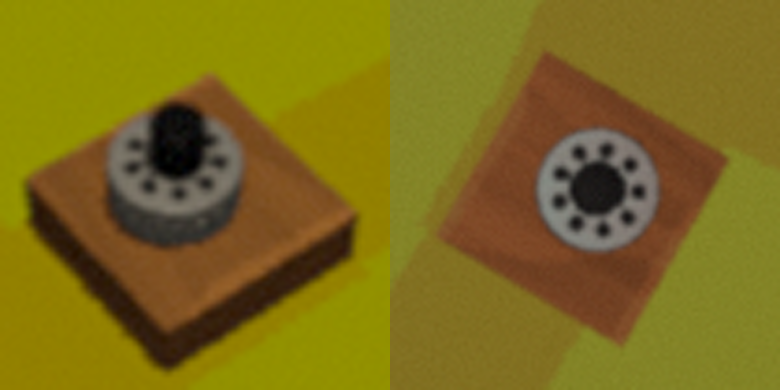

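The knob, at crop (180,138) and (598,187), sits flat on the squared pile. Its top measures 78 mm and the plate top 54 mm, so the pin is fully home.

```bash
python3 -c "
from cell import env
print(env.sign_off())"
```

```text
the job is handed in; nothing more can be done
None
```

The job is done and handed in at about 26 s: the three plates are square on the base, and the pin is through all of them and fully home (knob top measured at 78 mm). The highest contact force I read was about 6 N, the gripper is open and clear, and nothing the robot did went near the bowl, spoon or container.

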